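Send the red roller carrier down the gravity rail

TASK

Pick up the red roller carrier and set it astride the sloped rail at its upper end, where the bar is marked green, then let go so that it rolls down by itself and comes to rest against the black bumper at the lower end. Do not push it along, and leave the blue carrier where it stands.

Things in the scene. Friction and masses are not known exactly. Their poses are not given: they have to be found in the camera images.
- red_carrier: Loose red roller carrier, 0.25 kg, an upside-down U standing on its legs: 60 long (x) x 74 wide (y) x 120 mm tall. Origin: underside centre; z up. Black grip block on top, 34 mm along x, 14 along y, z 86 to 120 mm: grasp across y. Inner gap 48 mm (y), slick white liners, open below, flared feet; two free rollers across it, undersides at z = 60 mm: these ride on the bar. Ends alike: may ride either way round.
- blue_carrier: An identical carrier with blue side plates, standing on the bench: leave it where it is. Origin and axes as for the red one.
- feed_rail: Fixed sloped bar, 300 long, 22 wide, 22 mm deep, on two posts no wider than it. Origin: on the bench under its middle; z up, x level along it, downhill. Slopes 10 degrees: top at z = 141 mm at the upper end (x = -148; 8 mm lip), 115 at x = 0, 91 at the bumper (black, 70 wide, x = 135). A carrier let go on it rolls down in about 1 s; at the bumper its origin is near x = 93, z = 38 mm.
- load_point (a point): The middle of the loading zone (80 mm long, painted green), on the top face of the bar, 90 mm uphill of the rail's origin and 131 mm above the bench; axes as for feed_rail.

How it is judged:
By the outcome, as a careful person would: the job done as asked, in the order asked, and still so for the second after the job is handed in, with the robot touching nothing.
It also fails if it takes over 40 s, if anything falls off the work surface, if the arm or the gripper's body presses on something with over 40 N, if the wrist force passes 120 N, or if a joint passes its speed limit or range.

ROBOT

A 6-joint arm with a two-finger parallel gripper is mounted at the origin on a cart in front of the work surface, level with it; the furniture and walls round the work are solid. World frame = base frame: x ahead of the robot, y to its left, z up, the work surface at z = 0. Lengths are in m, angles in rad, forces in N, time in s.
With the tool pointing down it reaches from about 0.35 to 0.875 m from the base axis. Payload 4.2 kg.
Tool frame: the origin (TCP) lies midway between the tips of the shut fingers; the grasp point (between the pads) lies 19 mm behind it; z points along the fingers, y is the line along which they close (so a half turn about z gives the same grasp; the last joint's range is limited). The gripper opens to 87 mm and grips with 3 to 60 N. Pads are 19 mm wide; open, the fingers measure 117 mm over their backs; the gripper's body (75 mm by 190 mm) begins 51 mm behind the grasp point.
Start: joints at [0.259, 0.385, 0.008, 0, -1.194, -0.259], TCP at [0.625, 0, 0.223] pointing down, gripper open.
Joint ranges: [-3.14, 3.14], [-1.21, 2.06], [-1.07, 1.41], [-3.16, 2.05], [-2.99, -0.16], [-3.1, 3.1]. Speed limits (rad/s): [2.79, 2.79, 3.14, 3.14, 3.14, 3.14].

INTERFACE

Orientations are given as a 3x3 rotation matrix whose columns are the frame's x, y, z axes.
In Python, from station import sense, snapshot, job_done gives the robot as it stands. The module is installed in compiled form; this text tells all that it offers.
- The arm moves only by the tool step_arm, never from a script. Its arguments are lists of equal length, an entry for each row: "delta_rot": the turn, a rotation vector about the tool's x, y, z in degrees, a list of three; "delta_pos": the shift along the tool's x, y, z in cm, a list of three; "fingers": the finger opening in cm, from 0 to 8.7. A call has 1 to 8 rows; each row shifts and turns the commanded pose from where the row before left it, along the tool's axes as they then stand; what a row does not reach is not made up. A row lasts 1/10 s, in which the tool goes at most 50 mm and 8.59 degrees, less where a joint would pass 70% of its speed; a pose out of reach is approached as far as the arm can. A call is refused whole if a number of a shift passes 5 or a number of a turn 8.59, either way. A call with a gripper value outside its range is refused whole. The fingers move at their own pace and stop on an object; "grip_force" is the grip in N (left out, the last holds). Time passes only in rows, so rows that do not move let the fingers close. It gives the time, the measured TCP pose, the force, the opening and the grip force at its end, in the units of the state.
- sense(): the state, without advancing time (a new reading comes with each control period).
- snapshot(name): name is "scene" or "side" or "wrist"; returns a dict with "pixels" (420x560x3 uint8, red, green, blue), "vertical_fov" (degrees; the focal length in pixels is half the picture's height over the tangent of half this angle, whatever the lens; pixels are square), "cx", "cy" (the principal point, pixels), "cam_to_world" (4x4, takes a point from camera to world coordinates). Camera axes: x right, y down, z forward; pixel columns grow to the right and rows downward; lengths in m; the calibration is good to about 2 mm. A picture is of the moment at which its call begins. There is no depth.
- job_done(): hands the job in; it is judged then, once.
The state is a dict: "time": time; "joint_positions": joint angles; "joint_vel": joint speeds; "effort": joint torques, N m; "tool_pos": TCP position; "orientation": TCP orientation; "contact_force": force on the tool from outside, world axes, zero at the start; "wrist_torque": the same for the moment, N m; "width": opening from 0.0 (shut) to 1.0 (fully open); "gripper_force": force on a finger pad.
Only numpy, scipy, OpenCV 4.12 (cv2) and the standard library are available. Lean on these libraries where they do the work, as an engineer would, in place of code of your own. Each camera call takes 0.05 s, during which the arm holds its last target. There are 200 camera calls.

## Working session

There is one attempt and no reset: what is moved stays moved. The work goes in short steps, Python scripts to look and compute and a tool call to move; the robot and the scene stay as the last step left them, time stands still between calls to the robot, and variables do not carry over. Pictures are saved under pics/ and viewed, at most 10 in all, crops included, and the job is handed in when it is done.

Besides the shell and the picture viewer there is one more tool, called after ">>>" in YAML: its name, and indented under it one key for each argument. step_arm: Moves the arm, as the interface text tells. Its arguments: {"type":"object","properties":{"delta_rot":{"type":"array","items":{"type":"array","items":{"type":"number"}}},"delta_pos":{"type":"array","items":{"type":"array","items":{"type":"number"}}},"fingers":{"type":"array","items":{"type":"number"}},"grip_force":{"type":"number"}},"required":["delta_rot","delta_pos","fingers"]}

```bash
mkdir -p pics
cat > h.py <<'E'
import numpy as np, cv2, json
from station import sense, snapshot, job_done
def snap(n,f):
    s=snapshot(n); cv2.imwrite('pics/'+f+'.png',cv2.cvtColor(s['pixels'],cv2.COLOR_RGB2BGR))
    np.savez('pics/'+f+'.npz',**{k:np.array(v) for k,v in s.items()}); return s
def load(f): return dict(np.load('pics/'+f+'.npz'))
def ray(s,uv):
    uv=np.atleast_2d(uv).astype(float); f=210/np.tan(np.radians(float(s['vertical_fov']))/2)
    d=np.c_[(uv[:,0]-s['cx'])/f,(uv[:,1]-s['cy'])/f,np.ones(len(uv))]@s['cam_to_world'][:3,:3].T
    return s['cam_to_world'][:3,3],d
def onz(s,uv,z):
    o,d=ray(s,uv); return o+d*((z-o[2])/d[:,2])[:,None]
E
python3 - <<'E'
from h import *
for n in('scene','side','wrist'):
    s=snap(n,n+'0'); print(n,s['vertical_fov'],s['cx'],s['cy'],np.round(s['cam_to_world'],3).tolist())
a=[cv2.imread(f'pics/{n}0.png') for n in('scene','side')]
E
```

```text
scene 44.9388824088545 273.0231245416876 218.81113944456035 [[0.742, -0.322, 0.587, 0.056], [-0.67, -0.377, 0.64, -0.564], [0.015, -0.868, -0.495, 0.53], [0.0, 0.0, 0.0, 1.0]]
side 45.68350300386609 273.15862082556066 206.1830392022281 [[-1.0, -0.014, 0.01, 0.546], [-0.015, 0.439, -0.898, 0.751], [0.009, -0.898, -0.439, 0.465], [0.0, 0.0, 0.0, 1.0]]
wrist 63.73863412622738 285.71019116755775 212.57961903353043 [[-1.0, 0.0, -0.001, 0.625], [0.0, 0.966, 0.257, -0.07], [0.001, 0.257, -0.966, 0.385], [0.0, 0.0, 0.0, 1.0]]
```

View pics/scene0.png

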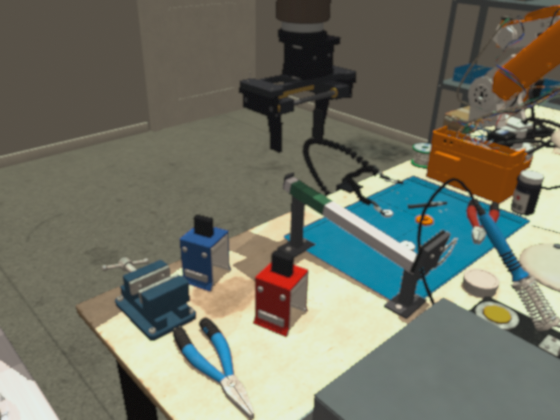

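View pics/side0.png

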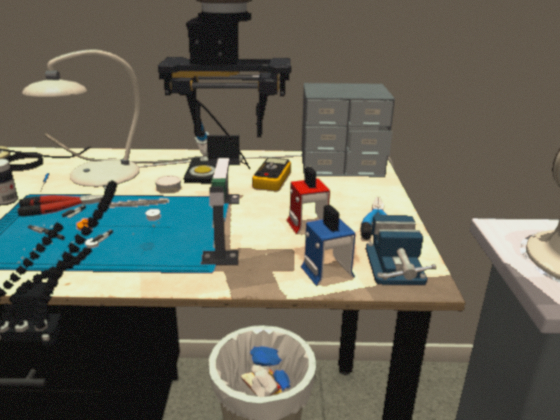

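View pics/wrist0.png

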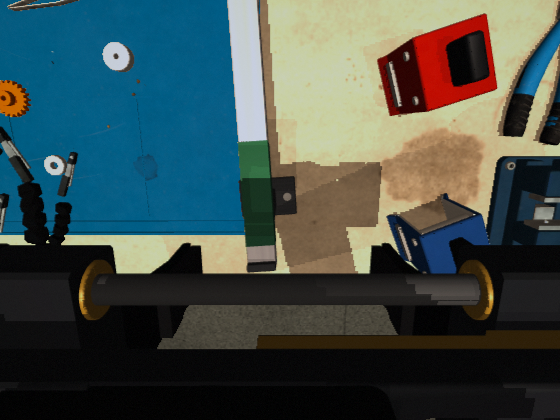

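The scene view shows the red carrier at (282,298) with its block at (284,262), blue to its left at (205,255), and the rail with its green end at (305,190). The side view shows the red block at (310,178) and the rail's green end at (221,175). In the wrist view the red block is at (467,60), and the rail's green zone spans rows 142–245 near column 257, running downhill in -y.

Run:
```python
from h import *
w=load('wrist0'); sc=load('scene0'); sd=load('side0')
def masks(s):
    p=s['pixels'].astype(int); r,g,b=p[...,0],p[...,1],p[...,2]
    return dict(red=(r>90)&(g<60)&(b<60),green=(g>r+25)&(g>b+15),black=(p.max(2)<50))
def comp(m,at):
    n,l,st,c=cv2.connectedComponentsWithStats(m.astype(np.uint8)); 
    k=l[at[1],at[0]]; return (l==k).astype(np.uint8),st[k],c[k]
M=masks(w)
m,st,c=comp(M['black'],(470,55)); print('blk wrist',st,c)
cn=max(cv2.findContours(m,0,2)[0],key=len); r=cv2.minAreaRect(cn); print(r); print(onz(w,cv2.boxPoints(r),.12).round(4).tolist())
n,l,st,c=cv2.connectedComponentsWithStats(M['red'].astype(np.uint8));k=1+st[1:,4].argmax();print('red',st[k])
cn=max(cv2.findContours((l==k).astype(np.uint8),0,2)[0],key=len)
ap=cv2.approxPolyDP(cv2.convexHull(cn),3,True)[:,0]; print(ap.tolist(), onz(w,ap,.086).round(3).tolist())
m,st,c=comp(M['green'],(255,170));print('green',st,c)
# rail top face: row-wise bright green left/right edges, white part
p=w['pixels']
for v in (20,60,100,160,180,220): print(v,[(u,p[v,u].tolist()) for u in range(224,284,4)])
# triangulate block top with scene/side
for s,at,nm in((sc,(284,262),'scene'),(sd,(310,178),'side')):
    m,st,c=comp(masks(s)['black'],at); print(nm,st,c,onz(s,c,.103).round(3))
im=cv2.imread('pics/wrist0.png')
a=cv2.resize(im[0:130,360:520],None,fx=4,fy=4,interpolation=2); cv2.imwrite('pics/c1.png',a)
```

```text
blk wrist [ 446   31   43   55 1759] [467.72711768  58.80557135]
((467.5169982910156, 58.090572357177734), (49.75790786743164, 39.31488800048828), 79.3803482055664)
[[0.5121, -0.1294, 0.12], [0.4852, -0.1341, 0.12], [0.4736, -0.1016, 0.12], [0.5014, -0.0966, 0.12]]
red [ 412   14   85   98 3839]
[[485, 14], [496, 88], [426, 111], [412, 38]] [[0.467, -0.154, 0.086], [0.449, -0.098, 0.086], [0.506, -0.08, 0.086], [0.523, -0.136, 0.086]]
green [ 238  140   34   72 1812] [256.18598234 172.72571744]
20 [(224, [5, 95, 134]), (228, [33, 97, 133]), (232, [197, 204, 215]), (236, [198, 205, 207]), (240, [197, 205, 208]), (244, [198, 206, 202]), (248, [197, 205, 210]), (252, [198, 205, 214]), (256, [197, 204, 206]), (260, [127, 102, 76]), (264, [139, 113, 83]), (268, [188, 191, 150]), (272, [198, 205, 162]), (276, [199, 206, 163]), (280, [198, 206, 162])]
60 [(224, [7, 92, 132]), (228, [5, 94, 133]), (232, [180, 178, 178]), (236, [199, 207, 220]), (240, [199, 207, 212]), (244, [200, 207, 212]), (248, [199, 206, 208]), (252, [198, 206, 221]), (256, [199, 208, 218]), (260, [200, 203, 196]), (264,
[... 899 characters left out ...]
, 39]), (244, [20, 42, 26]), (248, [20, 44, 28]), (252, [23, 50, 30]), (256, [23, 50, 31]), (260, [23, 52, 32]), (264, [25, 52, 33]), (268, [25, 53, 35]), (272, [29, 27, 25]), (276, [30, 28, 27]), (280, [31, 29, 27])]
220 [(224, [0, 78, 112]), (228, [1, 77, 112]), (232, [4, 80, 113]), (236, [4, 78, 112]), (240, [0, 75, 110]), (244, [18, 53, 54]), (248, [20, 44, 27]), (252, [20, 44, 28]), (256, [18, 42, 25]), (260, [21, 44, 28]), (264, [19, 43, 26]), (268, [20, 43, 26]), (272, [22, 44, 29]), (276, [119, 96, 69]), (280, [122, 97, 70])]
scene [272 248  29  28 452] [282.70353982 261.84513274] [[ 0.487 -0.117  0.103]]
side [305 168  11  19 159] [309.87421384 176.76100629] [[ 0.486 -0.116  0.103]]
```

View pics/c1.png

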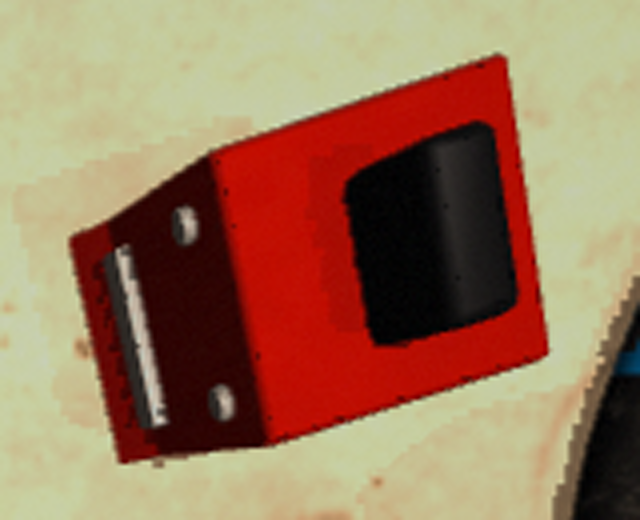

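Run:
```python
from h import *
w=load('wrist0'); p=w['pixels'].astype(int)
# rail edges per row by plane of slope, bright/green rows
def edges(v):
    r,g,b=p[v,:,0],p[v,:,1],p[v,:,2]
    m=((r>150)&(b>185)) | ((g>r+15)&(g>b+12)&(r<60))
    u=np.where(m[220:285])[0]+220; return u.min()-.5,u.max()+.5
for v in (10,40,60,80,100,120,150,165,190,210,225,240): print(v,edges(v))
print([(v,p[v,254].tolist()) for v in range(136,147)],[(v,p[v,262].tolist()) for v in range(236,270,2)])
lo=onz(w,[np.mean(edges(142)),141.5],.1238)[0]; hi=onz(w,[np.mean(edges(240)),240],.137)[0]
print(lo,hi,hi-lo)
print('widths',[np.linalg.norm(np.diff(onz(w,[[e,v] for e in edges(v)],.13),axis=0)).round(4) for v in(150,165,225)])
S=sense(); print(S['tool_pos'],S['orientation'],S['width'],S['time'])
print('blue',onz(w,[[440,200]],.1))
```

```text
10 (np.float64(228.5), np.float64(256.5))
40 (np.float64(230.5), np.float64(258.5))
60 (np.float64(232.5), np.float64(260.5))
80 (np.float64(233.5), np.float64(261.5))
100 (np.float64(235.5), np.float64(263.5))
120 (np.float64(236.5), np.float64(264.5))
150 (np.float64(237.5), np.float64(268.5))
165 (np.float64(238.5), np.float64(269.5))
190 (np.float64(241.5), np.float64(270.5))
210 (np.float64(242.5), np.float64(272.5))
225 (np.float64(244.5), np.float64(273.5))
240 (np.float64(245.5), np.float64(274.5))
[(136, [200, 208, 222]), (137, [201, 208, 223]), (138, [201, 208, 223]), (139, [201, 209, 223]), (140, [200, 208, 222]), (141, [74, 120, 91]), (142, [51, 109, 67]), (143, [52, 110, 68]), (144, [52, 108, 66]), (145, [48, 99, 62]), (146, [46, 96, 60])] [(236, [24, 53, 34]), (238, [24, 52, 33]), (240, [26, 53, 34]), (242, [26, 53, 35]), (244, [26, 52, 33]), (246, [140, 126, 120]), (248, [145, 131, 123]), (250, [145, 131, 123]), (252, [147, 131, 125]), (254, [146, 130, 125]), (256, [146, 131, 124]), (258, [146, 132, 125]), (260, [125, 111, 105]), (262, [27, 25, 23]), (264, [24, 23, 23]), (266, [37, 35, 35]), (268, [40, 37, 37])]
[ 0.64686572 -0.05674656  0.1238    ] [0.6447198  0.01747437 0.137     ] [-0.00214591  0.07422094  0.0132    ]
widths [np.float64(0.0231), np.float64(0.0233), np.float64(0.0229)]
[6.24527892e-01 2.04643819e-06 2.21732258e-01] [[-1.79634711e-04 -9.99998616e-01 -1.65373531e-03]
 [-9.99999980e-01  1.79772823e-04 -8.33668849e-05]
 [ 8.36640662e-05  1.65372031e-03 -9.99998629e-01]] 1.000410595347418 0.15
blue [[ 0.49132812 -0.00590464  0.1       ]]
```

Block centre is (0.487,-0.117), consistent across three views. The red top plate measures 59–60 mm, with its long axis at 107° yaw. The load point is about (0.646,-0.018), with the rail's downhill direction about -y.

>>> step_arm:
  delta_pos:
    - [2.34,2.75,0.6]
    - [2.34,2.75,0.6]
    - [2.34,2.75,0.6]
    - [2.34,2.75,0.6]
    - [2.34,2.75,0.6]
    - [0,0,0]
    - [0,0,0]
    - [0,0,0]
  delta_rot:
    - [0,0,0]
    - [0,0,0]
    - [0,0,0]
    - [0,0,0]
    - [0,0,0]
    - [0,0,-5.8]
    - [0,0,-5.8]
    - [0,0,-5.8]
  fingers: [8.7,8.7,8.7,8.7,8.7,8.7,8.7,8.7]

```text
time: 0.95
tool_pos: [0.487, -0.1173, 0.1925]
orientation: [[0.302, -0.953, -0.0], [-0.953, -0.302, 0.0], [-0.0, 0.0, -1.0]]
contact_force: [-0.2, 0.6, -0.1]
width: 0.998
gripper_force: 0.0
```

Run:
```python
from h import *
s=snap('wrist','wrist1'); S=sense(); print(S['tool_pos'],S['orientation'].tolist() if hasattr(S['orientation'],'tolist') else S['orientation'],S['time'])
p=s['pixels'].astype(int); m=((p[...,0]>90)&(p[...,1]<60)&(p[...,2]<60)).astype(np.uint8)
n,l,st,c=cv2.connectedComponentsWithStats(m);k=1+st[1:,4].argmax();print(st[k])
cn=max(cv2.findContours((l==k).astype(np.uint8),0,2)[0],key=len)
ap=cv2.approxPolyDP(cv2.convexHull(cn),3,True)[:,0]; print(ap.tolist(), onz(s,ap,.086).round(4).tolist())
# rail direction from first picture: white row 10
w=load('wrist0'); f=lambda v,u,z:onz(w,[u,v],z)[0]
a=np.array([0.6458,-.018,.131])
o,d=ray(w,[242.5,10]); t=np.tan(np.radians(10))  # plane z=.131+t*(y+.018)
k=(.131+t*(o[1]+.018)-o[2])/(d[0,2]-t*d[0,1]); q=o+k*d[0]; print('rail pt',q,'yaw',np.degrees(np.arctan2(*(q-a)[[1,0]])))
```

```text
[ 0.48713382 -0.11713359  0.19243736] [[0.3051369210959669, -0.9523084562318082, -0.00025213778752136994], [-0.952308474234574, -0.305136953052127, 9.89094622014209e-05], [-0.0001711288734893405, 0.00020993202296805684, -0.9999999633217264]] 1.0
[251 176  38   9 193]
[[288, 178], [266, 184], [251, 179]] [[0.4939, -0.1441, 0.086], [0.5094, -0.134, 0.086], [0.522, -0.1343, 0.086]]
rail pt [ 0.656359   -0.15029371  0.10767305] yaw -85.43661994756155
```

View pics/wrist1.png

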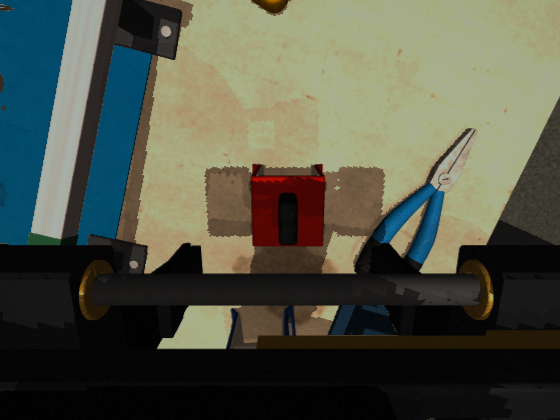

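The red block sits at (288,218), centred and square between the fingers, and the rail is at the left. I'll descend and grip.

>>> step_arm:
  delta_pos:
    - [0,0,3.4]
    - [0,0,3.4]
    - [0,0,2.4]
    - [0,0,1.0]
    - [0,0,0]
    - [0,0,0]
    - [0,0,0]
    - [0,0,0]
  delta_rot:
    - [0,0,0]
    - [0,0,0]
    - [0,0,0]
    - [0,0,0]
    - [0,0,0]
    - [0,0,0]
    - [0,0,0]
    - [0,0,0]
  fingers: [8.7,8.7,8.7,8.7,1.0,1.0,1.0,1.0]
  grip_force: 25

```text
time: 1.8
tool_pos: [0.4883, -0.1169, 0.0918]
orientation: [[0.299, -0.954, 0.003], [-0.954, -0.299, 0.0], [0.001, -0.003, -1.0]]
contact_force: [0.3, -0.9, -0.1]
width: 0.724
gripper_force: 0.0
```

>>> step_arm:
  delta_pos:
    - [0,0,0]
    - [0,0,0]
    - [0,0,0]
    - [0,0,0]
  delta_rot:
    - [0,0,0]
    - [0,0,0]
    - [0,0,0]
    - [0,0,0]
  fingers: [1.0,1.0,1.0,1.0]

```text
time: 2.2
tool_pos: [0.4875, -0.117, 0.0906]
orientation: [[0.299, -0.954, 0.0], [-0.954, -0.299, -0.0], [0.0, -0.0, -1.0]]
contact_force: [-0.3, -0.1, -0.4]
width: 0.356
gripper_force: 0.0
```

Run:
```python
from h import *
t=np.tan(np.radians(10))
def rp(s,uv):
    o,d=ray(s,uv); k=(.131+t*(o[1]+.018)-o[2])/(d[:,2]-t*d[:,1]); return o+k[:,None]*d
w=load('wrist0'); p=w['pixels'].astype(int); P=[]
for v in range(5,240,5):
    r,g,b=p[v,:,0],p[v,:,1],p[v,:,2]
    m=((r>150)&(b>185)) | ((g>r+15)&(g>b+12)&(r<60)); u=np.where(m[220:285])[0]+220
    P.append([(u.min()+u.max())/2,v])
Q=rp(w,P); c=np.polyfit(Q[:,1],Q[:,0],1); print('w0 x=%.4f+%.4f*(y+.018)'%(np.polyval(c,-.018),c[0]),'resid',np.std(Q[:,0]-np.polyval(c,Q[:,1])), Q[0],Q[-1])
w=load('wrist1'); p=w['pixels'].astype(int); P=[]
for v in range(5,230,5):
    r,g,b=p[v,:,0],p[v,:,1],p[v,:,2]
    u=np.where(((r>150)&(b>175))[20:125])[0]+20; P.append([(u.min()+u.max())/2,v])
Q=rp(w,P); c=np.polyfit(Q[:,1],Q[:,0],1); print('w1 x=%.4f+%.4f*(y+.018)'%(np.polyval(c,-.018),c[0]),Q[0],Q[-1])
# bumper & green in scene view
s=load('scene0'); print('scene green->white',rp(s,[[323,205]]), 'bumper')
```

```text
w0 x=0.6472+-0.0697*(y+.018) resid 0.00021268947643022715 [ 0.65668561 -0.15373336  0.10706655] [0.6450612  0.01353559 0.13656057]Traceback (most recent call last):
  File "<stdin>", line 14, in <module>
    return umr_minimum(a, axis, None, out, keepdims, initial, where)
ValueError: zero-size array to reduction operation minimum which has no identity
```

>>> step_arm:
  delta_pos:
    - [0,0,0]
    - [0,0,0]
    - [0,0,0]
    - [0,0,0]
    - [0,0,0]
    - [0,0,0]
  delta_rot:
    - [0,0,0]
    - [0,0,0]
    - [0,0,0]
    - [0,0,0]
    - [0,0,0]
    - [0,0,0]
  fingers: [0.5,0.5,0.5,0.5,0.5,0.5]
  grip_force: 25

```text
time: 2.8
tool_pos: [0.4871, -0.117, 0.0903]
orientation: [[0.299, -0.954, -0.001], [-0.954, -0.299, 0.0], [-0.0, 0.001, -1.0]]
contact_force: [-1.4, -0.3, -2.0]
width: 0.155
gripper_force: 25.0
```

>>> step_arm:
  delta_pos:
    - [0,0,-1.5]
    - [0,0,-3.4]
    - [0,0,-3.4]
    - [0,0,-3.4]
    - [0,0,-3.4]
    - [0,0,-3.4]
    - [0,0,0]
    - [0,0,0]
  delta_rot:
    - [0,0,0]
    - [0,0,0]
    - [0,0,0]
    - [0,0,0]
    - [0,0,0]
    - [0,0,0]
    - [0,0,0]
    - [0,0,0]
  fingers: [0.5,0.5,0.5,0.5,0.5,0.5,0.5,0.5]

```text
time: 3.6
tool_pos: [0.4872, -0.1166, 0.2754]
orientation: [[0.299, -0.954, 0.0], [-0.954, -0.299, 0.001], [-0.001, -0.001, -1.0]]
contact_force: [0.7, -0.8, -2.7]
width: 0.156
gripper_force: 25.0
```

```bash
cat > go.py <<'E'
from h import *
from scipy.spatial.transform import Rotation as R
import sys
h=float(sys.argv[1])  # height above seated along bar normal
y=np.radians(-86.0); a=np.radians(10); dn=np.array([np.cos(y)*np.cos(a),np.sin(y)*np.cos(a),-np.sin(a)])
S=sense(); Rc=np.array(S['orientation']); p=np.array(S['tool_pos'])
yt=np.array([np.sin(y),-np.cos(y),0]); n=np.cross(yt,dn); n*=np.sign(n[2])
yt=yt*np.sign(yt@Rc[:,1]); z=-n; x=np.cross(yt,z); Rt=np.c_[x,yt,z]
rv=R.from_matrix(Rc.T@Rt).as_rotvec(degrees=True)
L=np.array([.6472,-.018,.131])
# TCP is 0.0903 above carrier underside; rollers at .06 -> .0303 above bar top
T=L+n*(.0303+h)
print('target',T,'move now-frame cm',(Rc.T@(T-p)*100).round(2),'in target frame',(Rt.T@(T-p)*100).round(2),'rot',rv.round(2),'pos',p.round(4),'F',np.round(S['contact_force'],2),S['width'],S['time'])
E
python3 go.py 0.08
```

```text
target [ 0.64853607 -0.03710674  0.2396243 ] move now-frame cm [ -2.76 -17.77   3.59] in target frame [ -6.08 -16.65   4.7 ] rot [ 1.13 -9.89 13.35] pos [ 0.4872 -0.1166  0.2754] F [ 0.65 -0.78 -2.71] 0.15643334918139826 3.6
```

>>> step_arm:
  delta_pos:
    - [0,0,0]
    - [0,0,0]
    - [0,0,0]
    - [-1.2,-3.3,0.4]
    - [-1.2,-3.3,0.4]
    - [-1.2,-3.3,0.4]
    - [-1.2,-3.3,0.4]
    - [-1.2,-3.3,0.4]
  delta_rot:
    - [0.4,-3.3,4.45]
    - [0.4,-3.3,4.45]
    - [0.4,-3.3,4.45]
    - [0,0,0]
    - [0,0,0]
    - [0,0,0]
    - [0,0,0]
    - [0,0,0]
  fingers: [0.5,0.5,0.5,0.5,0.5,0.5,0.5,0.5]

```text
time: 4.4
tool_pos: [0.6479, -0.0423, 0.2631]
orientation: [[0.068, -0.998, -0.017], [-0.983, -0.07, 0.173], [-0.173, 0.005, -0.985]]
contact_force: [0.0, -0.2, -2.5]
width: 0.16
gripper_force: 25.0
```

>>> step_arm:
  delta_pos:
    - [0,0,0]
    - [0,0,0]
  delta_rot:
    - [0,0,0]
    - [0,0,0]
  fingers: [0.5,0.5]

```text
time: 4.6
tool_pos: [0.6469, -0.0425, 0.2626]
orientation: [[0.069, -0.997, -0.018], [-0.983, -0.071, 0.172], [-0.173, 0.006, -0.985]]
contact_force: [0.4, 0.2, -2.4]
width: 0.158
gripper_force: 25.0
```

```bash
python3 go.py 0.0; python3 -c "
from h import *
a=snap('scene','scene1')['pixels'][130:330,200:460]; b=snap('side','side1')['pixels'][100:300,140:400]
cv2.imwrite('pics/c2.png',cv2.resize(np.vstack([a,b])[...,::-1],None,fx=1.5,fy=1.5))"
```

```text
target [ 0.64756703 -0.02324872  0.16083967] move now-frame cm [-0.13 -0.26 10.36] in target frame [-0.12 -0.2  10.36] rot [ 0.35 -0.03 -0.01] pos [ 0.6469 -0.0425  0.2626] F [ 0.37  0.16 -2.43] 0.15775609511675764 4.6
```

View pics/c2.png

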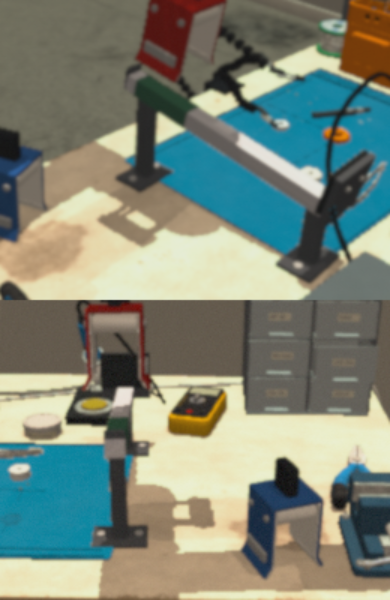

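The carrier hangs tilted over the green end. In the side crop its centre column (~118) matches the rail's (~119), so I'll lower it.

>>> step_arm:
  delta_pos:
    - [-0.1,-0.2,2.0]
    - [0,0,2.0]
    - [0,0,2.0]
    - [0,0,2.0]
    - [0,0,1.0]
    - [0,0,0.8]
    - [0,0,0]
    - [0,0,0]
  delta_rot:
    - [0.3,0,0]
    - [0,0,0]
    - [0,0,0]
    - [0,0,0]
    - [0,0,0]
    - [0,0,0]
    - [0,0,0]
    - [0,0,0]
  fingers: [0.5,0.5,0.5,0.5,0.5,0.5,0.5,0.5]

```text
time: 5.5
tool_pos: [0.6493, -0.0253, 0.171]
orientation: [[0.069, -0.998, -0.005], [-0.983, -0.069, 0.172], [-0.172, -0.007, -0.985]]
contact_force: [0.7, 0.2, -2.8]
width: 0.159
gripper_force: 25.0
```

```bash
python3 go.py 0.0; python3 -c "
from h import *
a=snap('scene','scene2')['pixels'][130:330,200:460]; b=snap('side','side2')['pixels'][100:300,140:400]
cv2.imwrite('pics/c3.png',cv2.resize(np.vstack([a,b])[...,::-1],None,fx=1.5,fy=1.5))"
```

```text
target [ 0.64756703 -0.02324872  0.16083967] move now-frame cm [-0.04  0.17  1.03] in target frame [-0.03  0.16  1.03] rot [-0.42 -0.07  0.04] pos [ 0.6493 -0.0253  0.171 ] F [ 0.74  0.21 -2.84] 0.15871324182773824 5.5
```

View pics/c3.png

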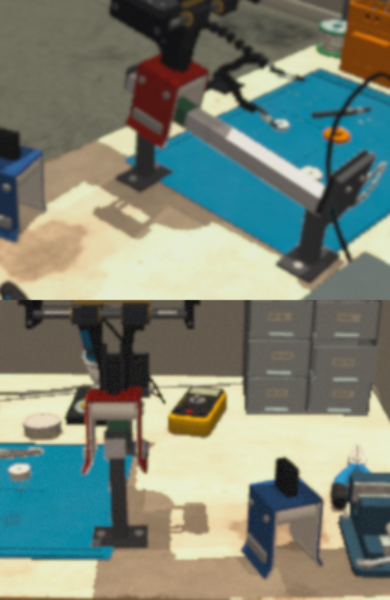

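The carrier is astride and centred, with about 1 cm left to go. I'll lower it slowly and watch the force.

>>> step_arm:
  delta_pos:
    - [0,0.1,0.3]
    - [0,0,0.3]
    - [0,0,0.2]
    - [0,0,0]
    - [0,0,0]
  delta_rot:
    - [-0.3,0,0]
    - [0,0,0]
    - [0,0,0]
    - [0,0,0]
    - [0,0,0]
  fingers: [0.5,0.5,0.5,0.5,0.5]

```text
time: 6.1
tool_pos: [0.6479, -0.0237, 0.162]
orientation: [[0.069, -0.998, -0.012], [-0.983, -0.07, 0.172], [-0.173, -0.001, -0.985]]
contact_force: [-0.2, -0.0, -2.6]
width: 0.156
gripper_force: 25.0
```

>>> step_arm:
  delta_pos:
    - [0,0,0.1]
    - [0,0,0]
    - [0,0,0]
  delta_rot:
    - [0,0,0]
    - [0,0,0]
    - [0,0,0]
  fingers: [0.5,0.5,0.5]

```text
time: 6.4
tool_pos: [0.6479, -0.0235, 0.1611]
orientation: [[0.069, -0.998, -0.011], [-0.983, -0.07, 0.172], [-0.173, -0.001, -0.985]]
contact_force: [-0.2, 0.2, -3.2]
width: 0.157
gripper_force: 25.0
```

>>> step_arm:
  delta_pos:
    - [0,0,0.1]
    - [0,0,0]
    - [0,0,0]
  delta_rot:
    - [0,0,0]
    - [0,0,0]
    - [0,0,0]
  fingers: [0.5,0.5,0.5]

```text
time: 6.7
tool_pos: [0.648, -0.0235, 0.1608]
orientation: [[0.069, -0.998, -0.011], [-0.983, -0.07, 0.172], [-0.172, -0.001, -0.985]]
contact_force: [-0.1, -1.3, 1.2]
width: 0.159
gripper_force: 25.0
```

Contact: the wrist force went from -2.6 to +1.2 N, so the rollers bear on the bar. Opening now.

>>> step_arm:
  delta_pos:
    - [0,0,0]
    - [0,0,0]
    - [0,0,0]
    - [0,0,0]
    - [0,0,0]
    - [0,0,0]
    - [0,0,0]
    - [0,0,0]
  delta_rot:
    - [0,0,0]
    - [0,0,0]
    - [0,0,0]
    - [0,0,0]
    - [0,0,0]
    - [0,0,0]
    - [0,0,0]
    - [0,0,0]
  fingers: [8.7,8.7,8.7,8.7,8.7,8.7,8.7,8.7]

```text
time: 7.5
tool_pos: [0.6478, -0.0233, 0.1601]
orientation: [[0.069, -0.998, -0.011], [-0.983, -0.07, 0.172], [-0.173, -0.001, -0.985]]
contact_force: [-0.2, 1.0, -0.4]
width: 0.799
gripper_force: 0.0
```

>>> step_arm:
  delta_pos:
    - [0,0,0]
    - [0,0,0]
    - [0,0,0]
    - [0,0,0]
    - [0,0,-2]
    - [0,0,-3]
    - [0,0,-3]
    - [0,0,-3]
  delta_rot:
    - [0,0,0]
    - [0,0,0]
    - [0,0,0]
    - [0,0,0]
    - [0,0,0]
    - [0,0,0]
    - [0,0,0]
    - [0,0,0]
  fingers: [8.7,8.7,8.7,8.7,8.7,8.7,8.7,8.7]

```text
time: 8.3
tool_pos: [0.6489, -0.0425, 0.2696]
orientation: [[0.069, -0.998, -0.012], [-0.983, -0.07, 0.172], [-0.173, -0.001, -0.985]]
contact_force: [0.3, -0.4, 0.1]
width: 1.003
gripper_force: 0.0
```

```bash
python3 -c "
from h import *
a=snap('scene','scene3')['pixels'][130:330,200:460]; b=snap('side','side3')['pixels'][100:300,140:400]
cv2.imwrite('pics/c4.png',cv2.resize(np.vstack([a,b])[...,::-1],None,fx=1.5,fy=1.5))"
```

```text
(no output)
```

View pics/c4.png

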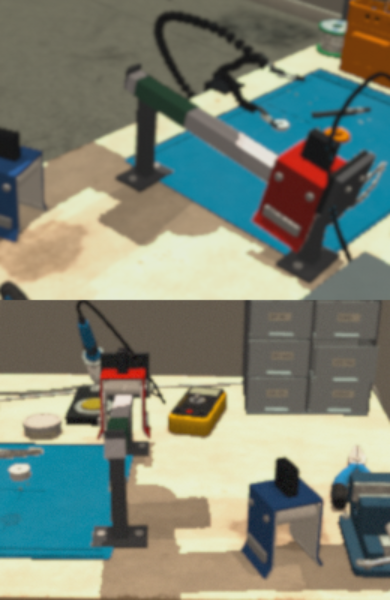

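The carrier stands astride at the bumper (crop position about (300,185)), and blue is unmoved. I'll let it settle, check that nothing moves, then hand in.

>>> step_arm:
  delta_pos:
    - [0,0,0]
    - [0,0,0]
    - [0,0,0]
    - [0,0,0]
    - [0,0,0]
    - [0,0,0]
    - [0,0,0]
    - [0,0,0]
  delta_rot:
    - [0,0,0]
    - [0,0,0]
    - [0,0,0]
    - [0,0,0]
    - [0,0,0]
    - [0,0,0]
    - [0,0,0]
    - [0,0,0]
  fingers: [8.7,8.7,8.7,8.7,8.7,8.7,8.7,8.7]

```text
time: 9.2
tool_pos: [0.6491, -0.0423, 0.2685]
orientation: [[0.069, -0.998, -0.011], [-0.983, -0.07, 0.172], [-0.173, -0.001, -0.985]]
contact_force: [0.9, -0.5, -0.2]
width: 0.998
gripper_force: 0.0
```

Run:
```python
from h import *
t=snap('scene','scene4'); C=[]
for s in (load('scene3'),t):
    p=s['pixels'].astype(int); v,u=np.where((p[...,0]>90)&(p[...,1]<60)&(p[...,2]<60)&(np.arange(560)[None]<460)); C.append(np.array([u.mean(),v.mean()]))
print(C)
p=t['pixels'].astype(int)
# block centre estimate near full-image (413,228): height of block centre ~ .038+.103
print(onz(t,[[413,228]],.14).round(3),'expected approx', (.6472+.07*.183, -.018-.183-.018))
if np.abs(C[0]-C[1]).max()<.5: print(job_done())
```

```text
[array([410.89267016, 229.34467714]), array([411.12736661, 228.79518072])]
[[ 0.661 -0.219  0.14 ]] expected approx (0.66001, -0.21899999999999997)
```

The position matches the bumper rest point to within about 1 mm. The 0.55 px shift just missed my 0.5 px threshold, so I'll compare once more before handing in.

Run:
```python
from h import *
def c(s):
    p=s['pixels'].astype(int); v,u=np.where((p[...,0]>90)&(p[...,1]<60)&(p[...,2]<60)&(np.arange(560)[None]<460)); return u.mean(),v.mean(),len(u)
for _ in range(4): k=c(snap('scene','scene5')); print(k)
if abs(k[0]-411.1)<.6 and abs(k[1]-228.8)<.6: print(job_done())
```

```text
(np.float64(411.1873373807459), np.float64(228.66782307025153), 1153)
(np.float64(410.81889763779526), np.float64(229.2817147856518), 1143)
(np.float64(410.7713280562885), np.float64(229.9947229551451), 1137)
(np.float64(410.7603160667252), np.float64(229.92537313432837), 1139)
```

Run:
```python
from h import *
g=lambda s:cv2.cvtColor(s['pixels'],cv2.COLOR_RGB2GRAY)[210:310,360:460].astype(np.float32)
a=g(load('scene3')); r=[cv2.phaseCorrelate(a,g(s))[0] for s in (load('scene4'),load('scene5'),snap('scene','s6'))]; print(r)
if np.abs(r).max()<.3: print(job_done())
```

```text
[(0.013276924358223141, 0.010532552868660616), (0.005921982717836727, -0.016805404155441295), (0.03394258835011499, 0.024755524018011954)]
the job is handed in; nothing more can be done
None
```

The job is handed in: the red carrier was set on the green end of the rail, let go, and rolled down by itself to rest against the bumper, and the blue carrier was left where it stood.

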